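# Weight the garlic in the crock

### The arm

A 6-joint arm with a two-finger parallel gripper is mounted at the origin on the work surface. World frame = base frame: x ahead of the robot, y to its left, z up, the work surface at z = 0. Lengths are in m, angles in degrees, forces in N, time in s.
With the tool pointing down it reaches from about 0.4 to 0.825 m from the base axis. Payload 7 kg.
Tool frame: the origin (TCP) lies at the very end of the fingers, on their centre line; the grasp point (between the pads) lies 19 mm behind it; z points along the fingers, y is the direction in which the jaws open and shut (so a half turn about z gives the same grasp; the last joint's range is limited). The gripper opens to 88 mm and grips with 3 to 60 N. Pads are 19 mm wide; open, the fingers measure 130 mm over their backs; the gripper's body (78 mm by 193 mm) begins 47 mm behind the grasp point.
Start: joints at [-53.222, 20.546, 0.682, 0, -70.136, -16.507], TCP at [0.234, -0.633, 0.227] pointing down, gripper open.
Joint ranges: [-176.03, 176.03], [-82.01, 121.73], [-58.28, 71.71], [-173.87, 95.51], [-174.79, -0.11], [-173.66, 173.66]. Speed limits (degrees/s): [136.94, 136.94, 172.46, 180, 180, 180].

### API

Orientations are given as [roll, pitch, yaw] about the fixed x, y, z axes, in that order (R = Rz(yaw) Ry(pitch) Rx(roll)).
In Python, from plant import ctrl, snapshot, workorder gives the robot as it stands. The module is installed in compiled form; this text tells all that it offers.
- The arm moves only by the shell command python3 -m creep 'ROWS'. ROWS is JSON, a list of rows, each a list of 5 numbers: the shift along the tool's x, y, z scaled (see below), then the turn about the tool's z scaled (see below), then the finger opening in mm, from 0 to 87.6. A call has exactly 8 rows; each row is the pose to reach, as a shift and turn from the pose commanded when the call began, along the tool's axes at that moment, turning the shorter way round; what a row does not reach only later rows make up. The controller multiplies each number of a shift by 0.1 m and each number of a turn by 180 degrees. A row lasts 1/12 s, in which the tool goes at most 41.7 mm and 7.16 degrees, less where a joint would pass 70% of its speed; a pose out of reach is approached as far as the arm can. A call with a number of a shift or a turn outside -1 to 1 is refused whole. A call with a gripper value outside its range is refused whole. The fingers move at their own pace and stop on an object; the grip force is fixed at half the most. Time passes only in rows, so rows that repeat a pose let the fingers close, or fill a call up. It gives the time, the measured TCP pose, the force and the opening at its end, in the units of the state.
- ctrl.get_obs(): the state, without advancing time (a new reading comes with each control period).
- snapshot(name): name is "side" or "top"; returns a dict with "img" (384x512x3 uint8, blue, green, red), "camera_matrix" (3x3 intrinsics, pixels), "xyz" and "rotation" of the camera in the world. Camera axes: x right, y up, looking along -z (the intrinsics and any distortion apply to the point x, -y, -z); pixel columns grow to the right and rows downward; lengths in m; the calibration is good to about 2 mm. A picture is of the moment at which its call begins. There is no depth.
- workorder.close_job(): hands the job in, once; it reports no verdict.
The state is a dict: "clock": time; "joint_pos": joint angles; "qvel": joint speeds; "tau": joint torques, N m; "tool_pos": TCP position; "orientation": TCP orientation; "force": force on the tool from outside, world axes, zero at the start; "moment": the same for the moment, N m; "opening": finger opening in m.
Only numpy, scipy, OpenCV 4.12 (cv2) and the standard library are available. Lean on these libraries where they do the work, as an engineer would, in place of code of your own. Each camera call takes 0.05 s, during which the arm holds its last target.

### The job

Put the pickling weight (wide ceramic foot on a straight wooden stem) into the open two-eared garlic crock, foot down: lower it, still held, until you feel it come to rest on the wooden board that covers the garlic, then let go so that it stands upright in the crock by itself. How deep the board lies differs each time, so go gently: do not drop the weight or push down hard on the board. Leave the crock where it is and do not shift the glass measuring jug.

Things in the scene. Friction and masses are not known exactly. Their poses are not given: they have to be found in the camera images.
- presser_mid (a point): Pickling weight's centre, half-way up (72.5 mm above its underside); z up its stem. Stands on the counter: white ceramic disc foot 60 mm across, 22 mm high, with a straight round wooden stem 24 mm across up to 145 mm total height. Grip the stem about 25 mm below its top. 0.14 to 0.28 kg. A waisted pepper mill and a club-shaped pestle, all wood, up to 150 mm tall, stand near it.
- crock: Garlic crock: straight round open white ceramic pot, 100 mm outside, 88 mm inside, rim 100 mm high, two small ears reaching 68 mm from its axis; 1.3 kg, loose on the counter. Origin: centre of its underside, z up. Inside is a flat level wooden board, 84 mm across, firm; its top is 35 to 65 mm above the crock's underside, differently each time.
- jug: Glass measuring jug, not to be shifted: 96 mm across at the rim, 120 mm high, loop handle towards its own +y reaching 88 mm from the axis. Origin: centre of its underside. A white mug with one handle, 90 mm high, stands there too; crock, jug and mug are at least 110 mm apart, centre to centre.

How it is judged (in metres and radians):
On the way:
1. the weight, still held, bears on the board inside the crock (foot at least 20 mm below the rim) (contact force between presser and crock above 0.5 N and contact force between the fingers and presser above 1 N and horizontal distance between presser_mid and crock below 0.025 m and z of presser_mid in the frame of crock below 0.1525 m), for 0.1 s.
At the end, for the whole second after the job is handed in: The weight stands foot down in the crock, upright within 10 degrees, its foot at least 20 mm below the rim and its axis within 20 mm of the crock's, released and at rest; the crock stands upright within 30 mm of its starting place and the jug within 20 mm of its own (horizontal distance between presser_mid and crock below 0.02 m and z of presser_mid in the frame of crock below 0.1525 m and angle between presser_mid's own z axis and vertical below 0.17 rad and linear speed of presser below 0.02 m/s and contact force between the fingers and presser below 0.1 N and angle between crock's own z axis and vertical below 0.1 rad and distance of crock from where it was at the start of the episode below 0.03 m and distance of jug from where it was at the start of the episode below 0.02 m); the robot touches nothing.
It fails at once if the weight is dropped into the crock (moves faster than 0.35 m/s with its foot inside) (linear speed of presser above 0.35 m/s and horizontal distance between presser_mid and crock below 0.05 m and z of presser_mid in the frame of crock below 0.1725 m).
It fails at once if the weight is pushed on the crock or its board with more than 40 N (contact force between presser and crock above 40 N).
It fails at once if the glass jug is shifted by more than 20 mm (distance of jug from where it was at the start of the episode above 0.02 m).
It fails at once if the crock is shifted by more than 30 mm (distance of crock from where it was at the start of the episode above 0.03 m).
It also fails if it takes over 42 s, if anything falls off the work surface, if the arm or the gripper's body presses on something with over 40 N, if the wrist force passes 120 N, or if a joint passes its speed limit or range.

## Working session

There is one attempt and no reset: what is moved stays moved. The work goes in short steps, Python scripts to look and compute and a shell command to move; the robot and the scene stay as the last step left them, time stands still between calls to the robot, and variables do not carry over. Pictures are saved under pics/ and viewed, and the job is handed in when it is done.

```bash
mkdir -p pics; ls
python3 - <<'E'
from plant import ctrl, snapshot
import cv2,json,pickle
o=ctrl.get_obs(); print(o)
d={}
for n in("side","top"):
    s=snapshot(n); d[n]=s; cv2.imwrite(f"pics/{n}0.png",s["img"]); print(n,s["camera_matrix"],s["xyz"],s["rotation"],[k for k in s])
pickle.dump(d,open("s0.pkl","wb"))
E
```

```text
pics
{'clock': 0.0, 'joint_pos': array([-5.32233153e+01,  2.05932535e+01,  6.32317494e-01, -2.19524750e-02,
       -7.01350990e+01, -1.65068553e+01]), 'qvel': array([-0.08282734,  0.03804364, -0.00342891, -0.00523794,  0.02124561,
        0.03622901]), 'tau': array([-2.79070860e-03, -5.82718849e+01,  2.93050861e+01,  6.99748546e+00,
        6.72389375e-03, -1.56904480e-04]), 'tool_pos': array([ 0.23365537, -0.63273315,  0.22558534]), 'orientation': array([ 1.79902059e+02, -7.50349563e-03, -1.59737641e+02]), 'force': array([-0.78471882, -0.13542813,  0.39749339]), 'moment': array([-0.03218925,  0.0389005 ,  0.00371201]), 'opening': 0.0877604000431187}
side [[356.4532115    0.         254.98432551]
 [  0.         356.4532115  192.69696715]
 [  0.           0.           1.        ]] [0.26782492 0.51590341 0.53929193] [  51.95317939   -0.83847551 -151.33855586] ['img', 'camera_matrix', 'xyz', 'rotation']
top [[411.9038773    0.         256.45154586]
 [  0.         411.9038773  186.22952418]
 [  0.           0.           1.        ]] [0.47558404 0.01991426 1.14085343] [  3.20866669  -1.51333039 -89.18963525] ['img', 'camera_matrix', 'xyz', 'rotation']
```

View pics/side0.png

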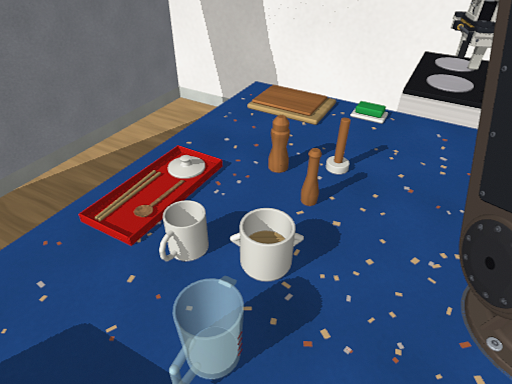

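View pics/top0.png

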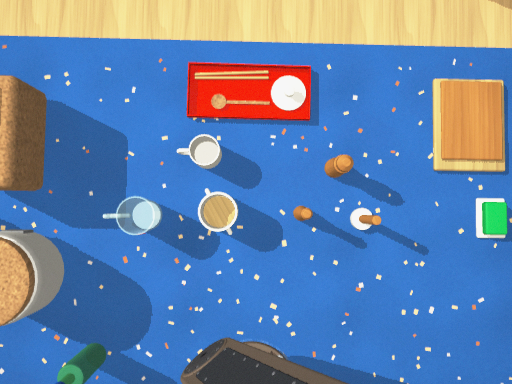

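```bash
cat > h.py <<'E'
import numpy as np,cv2,pickle
from scipy.spatial.transform import Rotation as R
def rays(s,uv):
    K=s["camera_matrix"];uv=np.atleast_2d(uv).astype(float)
    p=np.c_[(uv[:,0]-K[0,2])/K[0,0],-(uv[:,1]-K[1,2])/K[1,1],-np.ones(len(uv))]
    return p@R.from_euler("xyz",s["rotation"],degrees=True).as_matrix().T
def onz(s,uv,z):
    d=rays(s,uv);c=np.array(s["xyz"]);return c+d*((z-c[2])/d[:,2])[:,None]
def proj(s,P):
    M=R.from_euler("xyz",s["rotation"],degrees=True).as_matrix();q=(np.atleast_2d(P)-s["xyz"])@M
    K=s["camera_matrix"];return np.c_[K[0,2]+K[0,0]*q[:,0]/-q[:,2],K[1,2]-K[1,1]*q[:,1]/-q[:,2]]
def circ(P):
    x,y=P[:,0],P[:,1];a=np.linalg.lstsq(np.c_[2*x,2*y,np.ones(len(x))],x*x+y*y,rcond=None)[0]
    return a[0],a[1],np.sqrt(a[2]+a[0]**2+a[1]**2)
E
python3 - <<'E'
from h import *
d=pickle.load(open("s0.pkl","rb"))
t=d["top"]["img"];s=d["side"]["img"]
c=cv2.resize(t[180:250,290:400],None,fx=7,fy=7,interpolation=0);cv2.imwrite("pics/c1.png",c)
c=cv2.resize(t[180:250,170:270],None,fx=7,fy=7,interpolation=0);cv2.imwrite("pics/c2.png",c)
c=cv2.resize(s[105:215,260:370],None,fx=5,fy=5,interpolation=0);cv2.imwrite("pics/c3.png",c)
c=cv2.resize(s[200:290,220:310],None,fx=6,fy=6,interpolation=0);cv2.imwrite("pics/c4.png",c)
print(R.from_euler("xyz",d["top"]["rotation"],degrees=True).as_matrix())
for n,uv,z in [("top",(376,220),.145),("top",(361,219),.022),("side",(344,119),.145),("side",(338,165),.011),("top",(218,212),.1),("side",(267,230),.1),("top",(143,216),.06),("top",(303,213),.12),("top",(343,163),.14)]:
    print(n,uv,onz(d[n],uv,z)[0].round(4))
E
```

```text
[[ 0.01413813  0.99831154 -0.05633986]
 [-0.99955122  0.01559895  0.02557386]
 [ 0.02640953  0.05595301  0.99808406]]
top (376, 220) [ 0.4542 -0.2973  0.145 ]
top (361, 219) [ 0.4537 -0.2953  0.022 ]
side (344, 119) [ 0.4553 -0.2956  0.145 ]
side (338, 165) [ 0.449  -0.2968  0.011 ]
top (218, 212) [0.4679 0.0891 0.1   ]
side (267, 230) [0.4618 0.1035 0.1   ]
top (143, 216) [0.4545 0.2861 0.06  ]
top (303, 213) [ 0.4685 -0.1227  0.12  ]
top (343, 163) [ 0.5925 -0.2175  0.14  ]
```

View pics/c1.png

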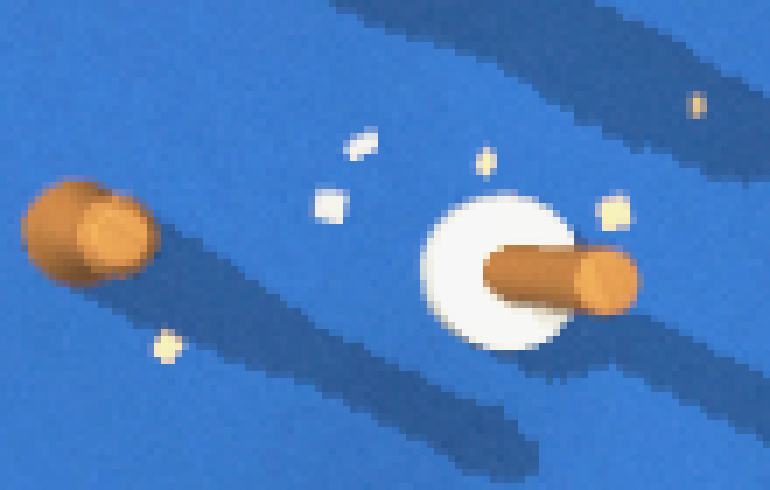

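View pics/c2.png

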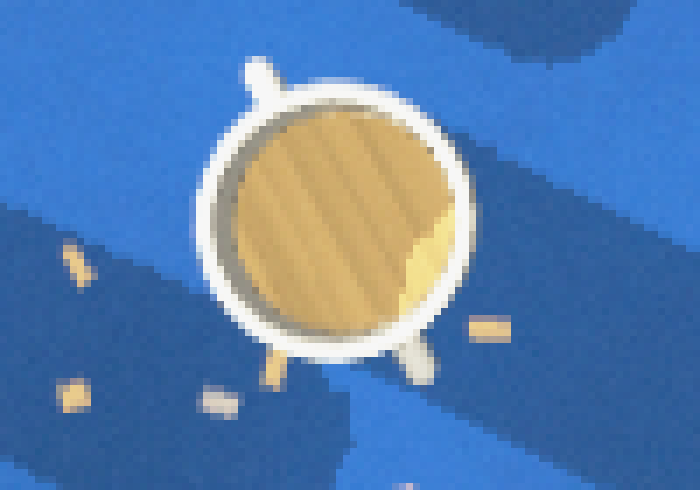

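View pics/c3.png

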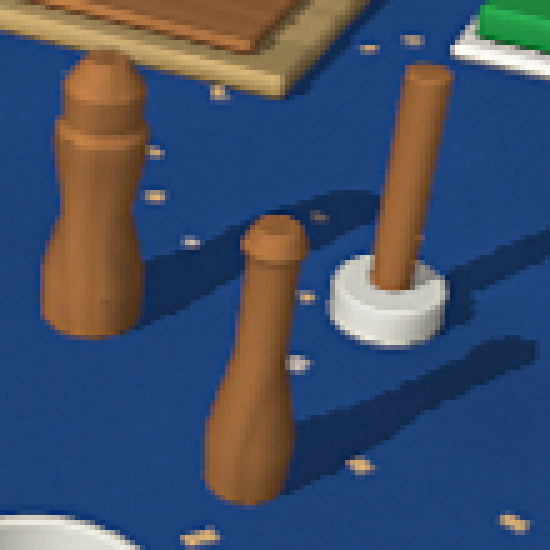

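View pics/c4.png

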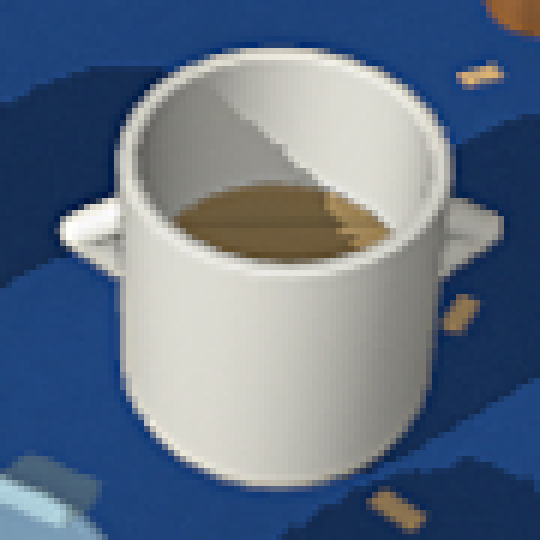

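Run:
```python
from h import *
from scipy.optimize import least_squares
d=pickle.load(open("s0.pkl","rb"))
def fit(n,box,z,r,flt=None,blueinv=True):
    s=d[n];u0,u1,v0,v1=box;im=s["img"].astype(int)
    sub=im[v0:v1,u0:u1]
    hsv=cv2.cvtColor(sub.astype(np.uint8),cv2.COLOR_BGR2HSV)
    m=((hsv[...,0]<95)|(hsv[...,1]<90)).astype(np.uint8) if blueinv else ((hsv[...,1]<60)&(hsv[...,2]>120)).astype(np.uint8)
    cs,_=cv2.findContours(m,cv2.RETR_EXTERNAL,cv2.CHAIN_APPROX_NONE)
    c=max(cs,key=cv2.contourArea)[:,0]+[u0,v0]
    if flt: c=c[flt(c)]
    P=onz(s,c,z)[:,:2]
    f=lambda p:np.hypot(*(P-p[:2]).T)-p[2]
    q=least_squares(f,[*np.median(P,0),r],loss="soft_l1",f_scale=.001)
    print(n,z,q.x.round(4),len(P),np.median(abs(f(q.x))).round(4))
fit("top",(185,255,180,245),.1,.05)
fit("top",(345,395,200,240),.022,.03,lambda c:c[:,0]<367,False)
# side rim upper half contour
fit("side",(225,310,200,290),.1,.05,lambda c:c[:,1]<225)
# stem top in both views
fit("top",(374,390,205,235),.145,.012,lambda c:c[:,0]>377)
fit("top",(110,170,190,245),.12,.048)
# jug rim (cyan) bright
```

```text
top 0.1 [0.4696 0.0905 0.0501] 140 0.001
top 0.022 [ 0.4555 -0.2906  0.0256] 62 0.0034
side 0.1 [0.4668 0.0934 0.0494] 64 0.0005
top 0.145 [ 0.4543 -0.2966  0.0119] 11 0.0007
top 0.12 [0.4578 0.287  0.0489] 127 0.0031
```

```bash
python3 -m creep '[[-0.15,0.1,0,0.02,87],[-0.3,0.2,0,0.04,87],[-0.5,0.3,0,0.06,87],[-0.7,0.4,0,0.08,87],[-0.85,0.5,0,0.1,87],[-1,0.6,0,0.113,87],[-1,0.6,0,0.113,87],[-1,0.6,0,0.113,87]]'
```

```text
clock: 0.77
tool_pos: [0.3074, -0.5416, 0.2265]
orientation: [180.0, -0.0, -179.9]
force: [0.0, -0.9, -1.0]
opening: 0.0874
```

```bash
for i in 1; do python3 -m creep '[[-0.1,0.15,0,0,87],[-0.2,0.3,0,0,87],[-0.3,0.45,0,0,87],[-0.4,0.6,0,0,87],[-0.45,0.72,0,0,87],[-0.49,0.82,0,0,87],[-0.49,0.82,0,0,87],[-0.49,0.82,0,0,87]]'
python3 -m creep '[[-0.1,0.15,0,0,87],[-0.2,0.3,0,0,87],[-0.3,0.45,0,0,87],[-0.4,0.6,0,0,87],[-0.45,0.72,0,0,87],[-0.49,0.82,0,0,87],[-0.49,0.82,0,0,87],[-0.49,0.82,0,0,87]]'
python3 -m creep '[[-0.1,0.15,0,0,87],[-0.2,0.3,0,0,87],[-0.3,0.45,0,0,87],[-0.4,0.6,0,0,87],[-0.45,0.72,0,0,87],[-0.49,0.82,0,0,87],[-0.49,0.82,0,0,87],[-0.49,0.82,0,0,87]]'; done
python3 - <<'E'
from plant import ctrl, snapshot
import cv2,pickle
print(ctrl.get_obs()["tool_pos"],ctrl.get_obs()["force"])
d={}
for n in("side","top"):
    s=snapshot(n); d[n]=s; cv2.imwrite(f"pics/{n}1.png",s["img"])
pickle.dump(d,open("s1.pkl","wb"))
E
```

```text
clock: 1.43
tool_pos: [0.3559, -0.4603, 0.2267]
orientation: [-180.0, 0.0, 180.0]
force: [-1.0, 0.1, -0.0]
opening: 0.0873
clock: 2.1
tool_pos: [0.405, -0.3783, 0.2267]
orientation: [-180.0, 0.0, 180.0]
force: [0.7, -0.3, 0.4]
opening: 0.0869
clock: 2.77
tool_pos: [0.4541, -0.2966, 0.2266]
orientation: [-180.0, -0.0, 180.0]
force: [-0.5, -0.4, -0.2]
opening: 0.0872
[ 0.45406868 -0.29656593  0.22658945] [-0.50258557 -0.38375534 -0.15232422]
```

View pics/side1.png

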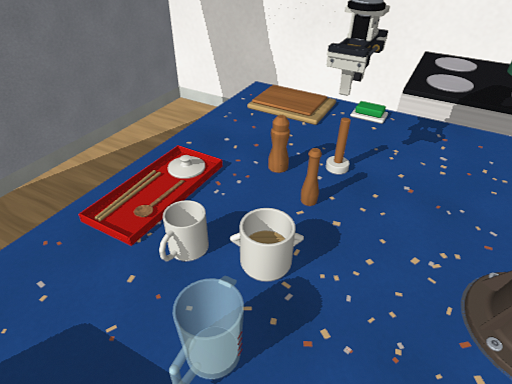

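The side view shows the open fingers (about 346,88) centred over the stem top (344,119), and nothing else is near. I'm descending.

```bash
python3 -m creep '[[0,0,0.1,0,87],[0,0,0.2,0,87],[0,0,0.35,0,87],[0,0,0.5,0,87],[0,0,0.65,0,87],[0,0,0.75,0,87],[0,0,0.75,0,87],[0,0,0.75,0,87]]'
python3 - <<'E'
from plant import snapshot
from h import *
im=[]
for n in("side","top"):
    s=snapshot(n)["img"]
    c=s[60:200,270:410] if n=="side" else s[150:290,290:430]
    im.append(cv2.resize(c,(390,390),interpolation=0))
cv2.imwrite("pics/2.png",np.hstack(im))
E
```

```text
clock: 3.53
tool_pos: [0.4537, -0.2966, 0.1509]
orientation: [180.0, -0.1, 179.9]
force: [0.5, 0.1, 0.7]
opening: 0.0869
```

View pics/2.png

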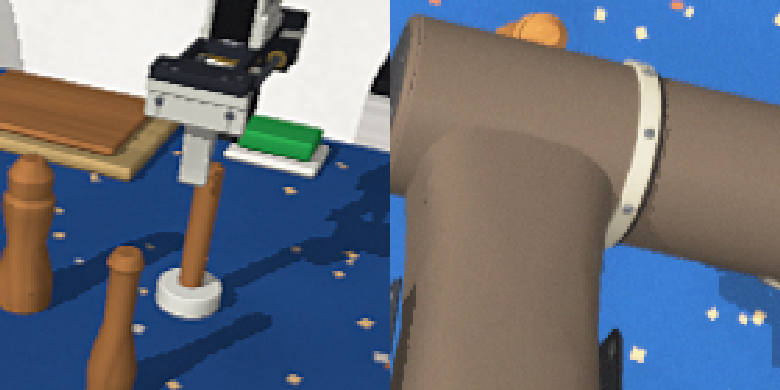

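The near finger stands in front of the stem, and the stem top shows between the fingers. That matches the measurement, so I'll go down and close.

```bash
python3 -m creep '[[0,0,0.1,0,87],[0,0,0.2,0,87],[0,0,0.3,0,87],[0,0,0.4,0,87],[0,0,0.5,0,87],[0,0,0.5,0,87],[0,0,0.5,0,87],[0,0,0.5,0,87]]'
python3 -m creep '[[0,0,0,0,60],[0,0,0,0,50],[0,0,0,0,40],[0,0,0,0,30],[0,0,0,0,20],[0,0,0,0,10],[0,0,0,0,10],[0,0,0,0,10]]'
```

```text
clock: 4.3
tool_pos: [0.4543, -0.2966, 0.1016]
orientation: [-180.0, -0.0, 179.9]
force: [-0.6, 0.6, -0.7]
opening: 0.0875
clock: 4.97
tool_pos: [0.4541, -0.2964, 0.1016]
orientation: [180.0, -0.0, 179.9]
force: [-0.3, 0.2, -0.1]
opening: 0.0395
```

```bash
python3 -m creep '[[0,0,0,0,10],[0,0,0,0,10],[0,0,0,0,10],[0,0,0,0,10],[0,0,0,0,10],[0,0,0,0,10],[0,0,0,0,10],[0,0,0,0,10]]'
python3 -m creep '[[0,0,-0.03,0,10],[0,0,-0.1,0,10],[0,0,-0.2,0,10],[0,0,-0.3,0,10],[0,0,-0.4,0,10],[0,0,-0.5,0,10],[0,0,-0.5,0,10],[0,0,-0.5,0,10]]'
python3 -m creep '[[0,0,-0.1,0,10],[0,0,-0.25,0,10],[0,0,-0.4,0,10],[0,0,-0.6,0,10],[0,0,-0.8,0,10],[0,0,-0.9,0,10],[0,0,-0.98,0,10],[0,0,-0.98,0,10]]'
python3 - <<'E'
from plant import snapshot
from h import *
s=snapshot("side")["img"];cv2.imwrite("pics/3.png",s)
E
```

```text
clock: 5.63
tool_pos: [0.4541, -0.2964, 0.1015]
orientation: [180.0, -0.0, 179.9]
force: [-0.3, -0.4, -1.3]
opening: 0.0236
clock: 6.3
tool_pos: [0.4546, -0.2965, 0.1525]
orientation: [-180.0, 0.1, 179.9]
force: [0.2, 0.2, -3.5]
opening: 0.0235
clock: 6.97
tool_pos: [0.4546, -0.2966, 0.2509]
orientation: [-180.0, 0.1, 179.9]
force: [-0.5, -0.5, -2.1]
opening: 0.0233
```

View pics/3.png

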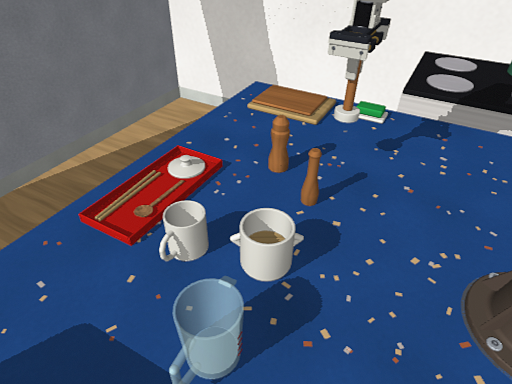

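The weight is held at (348,85), foot at (347,114), and stays upright. I'll lift it a bit more and carry it over.

```bash
python3 -m creep '[[0,0,-0.05,0,10],[0,0,-0.1,0,10],[0,0,-0.2,0,10],[0,0.05,-0.3,0,10],[0,0.15,-0.3,0,10],[0,0.28,-0.3,0,10],[0,0.38,-0.3,0,10],[0,0.44,-0.3,0,10]]'
python3 -m creep '[[0,0.1,0,0,10],[0,0.25,0,0,10],[0,0.4,0,0,10],[0,0.55,0,0,10],[0,0.7,0,0,10],[0,0.85,0,0,10],[0,0.95,0,0,10],[0,1,0,0,10]]'
python3 -m creep '[[0,0.1,0,0,10],[0,0.25,0,0,10],[0,0.4,0,0,10],[0,0.55,0,0,10],[0,0.7,0,0,10],[0,0.85,0,0,10],[0,0.95,0,0,10],[0,1,0,0,10]]'
python3 -m creep '[[-0.03,0.1,0,0,10],[-0.06,0.25,0,0,10],[-0.1,0.4,0,0,10],[-0.13,0.55,0,0,10],[-0.13,0.7,0,0,10],[-0.13,0.85,0,0,10],[-0.13,0.95,0,0,10],[-0.13,1,0,0,10]]'
python3 -m creep '[[0,0.1,0,0,10],[0,0.2,0,0,10],[0,0.3,0,0,10],[0,0.37,0,0,10],[0,0.42,0,0,10],[0,0.44,0,0,10],[0,0.44,0,0,10],[0,0.44,0,0,10]]'
python3 - <<'E'
from plant import snapshot
from h import *
d={}
for n in("side","top"):
    s=snapshot(n);d[n]=s;cv2.imwrite(f"pics/4{n}.png",s["img"])
pickle.dump(d,open("s4.pkl","wb"))
E
```

```text
clock: 7.68
tool_pos: [0.4541, -0.2509, 0.2797]
orientation: [180.0, 0.0, 180.0]
force: [-0.3, 0.1, -2.4]
opening: 0.0236
clock: 8.35
tool_pos: [0.4543, -0.1511, 0.2797]
orientation: [180.0, 0.0, -180.0]
force: [0.4, 0.1, -3.1]
opening: 0.0235
clock: 9.02
tool_pos: [0.4545, -0.0514, 0.2796]
orientation: [180.0, 0.0, 180.0]
force: [-0.5, -1.3, -1.3]
opening: 0.0233
clock: 9.68
tool_pos: [0.4678, 0.0486, 0.2794]
orientation: [-180.0, -0.0, 180.0]
force: [-0.2, -0.6, -3.3]
opening: 0.0238
clock: 10.35
tool_pos: [0.4676, 0.0915, 0.2795]
orientation: [-180.0, -0.0, 179.9]
force: [0.8, 0.4, -3.7]
opening: 0.0235
```

View pics/4side.png

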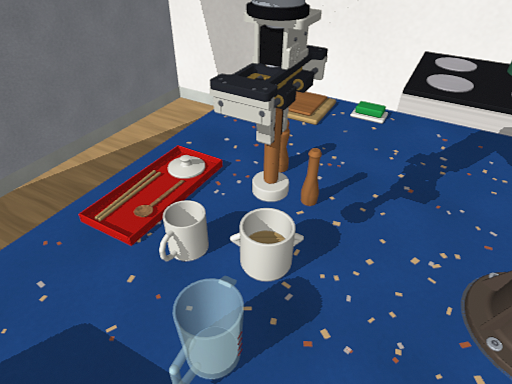

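View pics/4top.png

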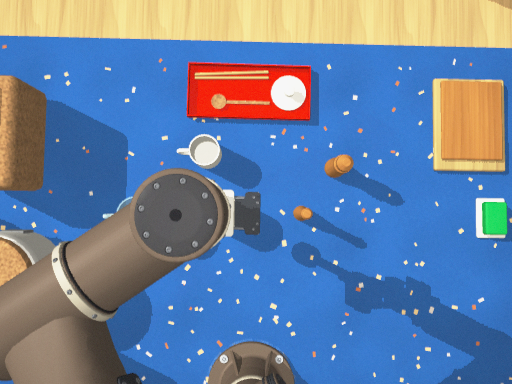

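Run:
```python
from h import *
from scipy.optimize import least_squares
d=pickle.load(open("s4.pkl","rb"));s=d["side"];u0,u1,v0,v1=248,294,165,204
hsv=cv2.cvtColor(s["img"][v0:v1,u0:u1],cv2.COLOR_BGR2HSV)
m=((hsv[...,1]<60)&(hsv[...,2]>90)).astype(np.uint8)
cs,_=cv2.findContours(m,0,cv2.CHAIN_APPROX_NONE);c=max(cs,key=cv2.contourArea)[:,0]+[u0,v0]
print(c.min(0),c.max(0))
P=onz(s,c[c[:,1]>191],.1785)[:,:2]
q=least_squares(lambda p:np.hypot(*(P-p).T)-.030,P.mean(0)-[0,.02],loss="soft_l1",f_scale=.001);print(q.x,len(P),abs(q.fun).max())
s0=pickle.load(open("s0.pkl","rb"))["top"]
# board height: left board edge in top picture, row through crock axis
for z in(.035,.05,.065): print(z,proj(s0,[[.469,.0915+.042,z],[.469+.042,.0915,z],[.469-.042,.0915,z]]).round(1))
```

```text
[252 171] [288 201]
[0.46762775 0.08874068] 38 0.0013725226666338533
0.035 [[203.  211.2]
 [219.  195.7]
 [218.4 227.2]]
0.05 [[202.4 211.2]
 [218.7 195.5]
 [218.1 227.4]]
0.065 [[201.8 211.2]
 [218.3 195.3]
 [217.7 227.7]]
```

```bash
python3 -m creep '[[0,0.01,0.05,0,10],[0,0.02,0.15,0,10],[0,0.02,0.3,0,10],[0,0.02,0.45,0,10],[0,0.02,0.57,0,10],[0,0.02,0.66,0,10],[0,0.02,0.68,0,10],[0,0.02,0.68,0,10]]'
python3 - <<'E'
from plant import snapshot
from h import *
s=snapshot("side")["img"];cv2.imwrite("pics/5.png",cv2.resize(s[130:300,190:360],(600,600)))
E
```

```text
clock: 11.12
tool_pos: [0.4672, 0.0933, 0.2107]
orientation: [-179.9, -0.1, 179.9]
force: [0.2, -0.3, -2.9]
opening: 0.0235
```

View pics/5.png

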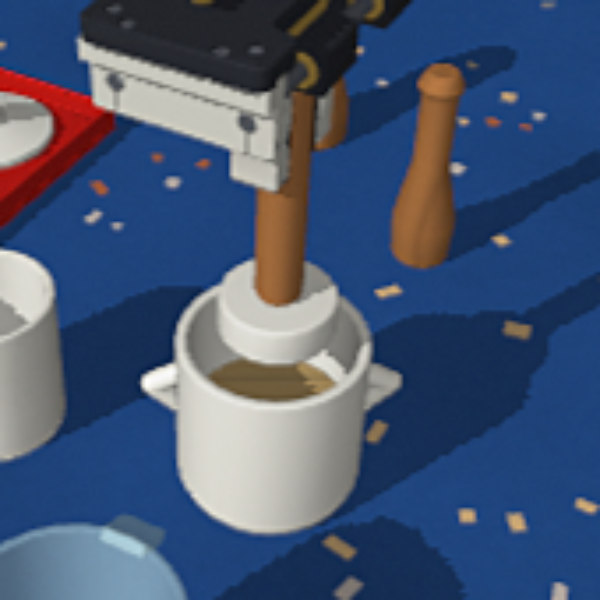

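The foot is centred over the crock opening: its centre is at crop x≈279 and the rim centre at x≈273, about 2 mm apart. I'm lowering it inside.

```bash
python3 -m creep '[[0,0.01,0.03,0,10],[0,0.01,0.08,0,10],[0,0.01,0.14,0,10],[0,0.01,0.2,0,10],[0,0.01,0.26,0,10],[0,0.01,0.31,0,10],[0,0.01,0.33,0,10],[0,0.01,0.33,0,10]]'
python3 -m creep '[[0,0,0.01,0,10],[0,0,0.02,0,10],[0,0,0.03,0,10],[0,0,0.04,0,10],[0,0,0.05,0,10],[0,0,0.06,0,10],[0,0,0.07,0,10],[0,0,0.07,0,10]]'
```

```text
clock: 11.83
tool_pos: [0.4673, 0.0944, 0.1779]
orientation: [-180.0, -0.1, 179.9]
force: [-0.7, 0.3, -2.2]
opening: 0.0233
clock: 12.5
tool_pos: [0.4675, 0.0945, 0.1714]
orientation: [-180.0, -0.0, 179.9]
force: [1.0, 0.8, -2.2]
opening: 0.0233
```

Foot bottom is now at about 0.070. I'll go on in 3 mm steps per call.

```bash
python3 -m creep '[[0,0,0.005,0,10],[0,0,0.01,0,10],[0,0,0.015,0,10],[0,0,0.02,0,10],[0,0,0.025,0,10],[0,0,0.03,0,10],[0,0,0.03,0,10],[0,0,0.03,0,10]]'
```

```text
clock: 13.17
tool_pos: [0.4676, 0.0945, 0.1685]
orientation: [-180.0, -0.0, 179.9]
force: [0.4, -0.4, -2.6]
opening: 0.0237
```

```bash
python3 -m creep '[[0,0,0.005,0,10],[0,0,0.01,0,10],[0,0,0.015,0,10],[0,0,0.02,0,10],[0,0,0.025,0,10],[0,0,0.03,0,10],[0,0,0.03,0,10],[0,0,0.03,0,10]]'
```

```text
clock: 13.83
tool_pos: [0.4676, 0.0945, 0.1655]
orientation: [-180.0, -0.0, 179.9]
force: [0.5, 0.3, -3.1]
opening: 0.0233
```

```bash
python3 -m creep '[[0,0,0.005,0,10],[0,0,0.01,0,10],[0,0,0.015,0,10],[0,0,0.02,0,10],[0,0,0.025,0,10],[0,0,0.03,0,10],[0,0,0.03,0,10],[0,0,0.03,0,10]]'
```

```text
clock: 14.5
tool_pos: [0.4676, 0.0946, 0.1625]
orientation: [-180.0, -0.0, 179.9]
force: [0.6, -0.7, -2.0]
opening: 0.0234
```

```bash
python3 -m creep '[[0,0,0.005,0,10],[0,0,0.01,0,10],[0,0,0.015,0,10],[0,0,0.02,0,10],[0,0,0.025,0,10],[0,0,0.03,0,10],[0,0,0.03,0,10],[0,0,0.03,0,10]]'
```

```text
clock: 15.17
tool_pos: [0.4676, 0.0945, 0.1595]
orientation: [-180.0, -0.0, 179.9]
force: [0.8, 0.1, -2.7]
opening: 0.0233
```

```bash
python3 -m creep '[[0,0,0.005,0,10],[0,0,0.01,0,10],[0,0,0.015,0,10],[0,0,0.02,0,10],[0,0,0.025,0,10],[0,0,0.03,0,10],[0,0,0.03,0,10],[0,0,0.03,0,10]]'
```

```text
clock: 15.83
tool_pos: [0.4676, 0.0946, 0.1565]
orientation: [-180.0, -0.0, 179.9]
force: [-0.2, -0.2, -2.5]
opening: 0.0235
```

```bash
python3 -m creep '[[0,0,0.005,0,10],[0,0,0.01,0,10],[0,0,0.015,0,10],[0,0,0.02,0,10],[0,0,0.025,0,10],[0,0,0.03,0,10],[0,0,0.03,0,10],[0,0,0.03,0,10]]'
```

```text
clock: 16.5
tool_pos: [0.4676, 0.0946, 0.1535]
orientation: [-180.0, -0.0, 179.9]
force: [-0.2, 0.6, -2.8]
opening: 0.0237
```

```bash
python3 -m creep '[[0,0,0.005,0,10],[0,0,0.01,0,10],[0,0,0.015,0,10],[0,0,0.02,0,10],[0,0,0.025,0,10],[0,0,0.03,0,10],[0,0,0.03,0,10],[0,0,0.03,0,10]]'
```

```text
clock: 17.17
tool_pos: [0.4676, 0.0945, 0.1505]
orientation: [-180.0, -0.0, 179.9]
force: [0.6, -0.4, -3.0]
opening: 0.0234
```

```bash
python3 -m creep '[[0,0,0.005,0,10],[0,0,0.01,0,10],[0,0,0.015,0,10],[0,0,0.02,0,10],[0,0,0.025,0,10],[0,0,0.025,0,10],[0,0,0.025,0,10],[0,0,0.025,0,10]]'
```

```text
clock: 17.83
tool_pos: [0.4679, 0.0946, 0.1486]
orientation: [180.0, 0.0, 179.9]
force: [-2.0, -0.6, 5.0]
opening: 0.0235
```

The force changed from -2.7 to +5 N, so the foot has landed on the board. I'll hold briefly, then ease off half a millimetre.

```bash
python3 -m creep '[[0,0,0,0,10],[0,0,0,0,10],[0,0,0,0,10],[0,0,0,0,10],[0,0,-0.003,0,10],[0,0,-0.003,0,10],[0,0,-0.003,0,10],[0,0,-0.003,0,10]]'
python3 - <<'E'
from plant import snapshot
from h import *
s=snapshot("side")["img"];cv2.imwrite("pics/6.png",cv2.resize(s[130:300,190:360],(600,600)))
E
```

```text
clock: 18.5
tool_pos: [0.4678, 0.0946, 0.1485]
orientation: [-180.0, 0.0, 179.9]
force: [-2.2, -0.5, 4.6]
opening: 0.0234
```

View pics/6.png

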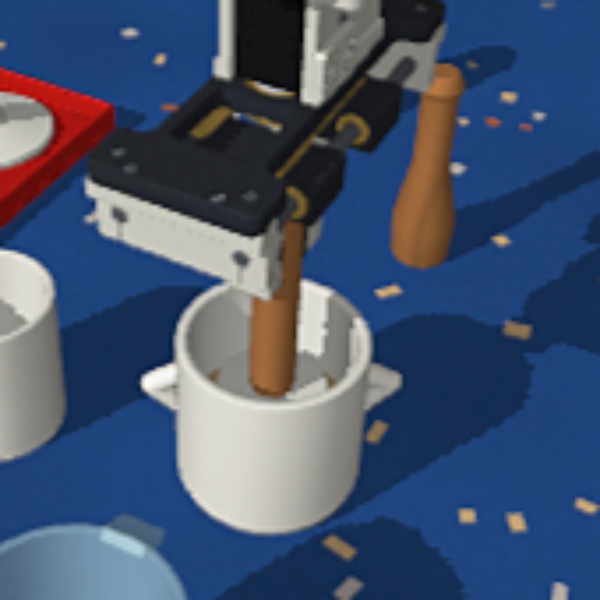

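The foot sits on the board, with the stem base (crop 272,388) centred in the pot. Releasing.

```bash
python3 -m creep '[[0,0,0,0,26],[0,0,0,0,30],[0,0,0,0,35],[0,0,0,0,40],[0,0,0,0,50],[0,0,0,0,60],[0,0,0,0,60],[0,0,0,0,60]]'
python3 -m creep '[[0,0,0,0,60],[0,0,0,0,60],[0,0,0,0,60],[0,0,0,0,60],[0,0,0,0,60],[0,0,0,0,60],[0,0,0,0,60],[0,0,0,0,60]]'
python3 - <<'E'
from plant import snapshot
from h import *
s=snapshot("side")["img"];cv2.imwrite("pics/7.png",cv2.resize(s[130:300,190:360],(600,600)))
E
```

```text
clock: 19.22
tool_pos: [0.4676, 0.0946, 0.1483]
orientation: [-180.0, 0.0, 179.9]
force: [-0.2, 0.0, 0.2]
opening: 0.0583
clock: 19.88
tool_pos: [0.4676, 0.0946, 0.1484]
orientation: [180.0, 0.0, 179.9]
force: [0.5, -0.1, 0.4]
opening: 0.0602
```

View pics/7.png

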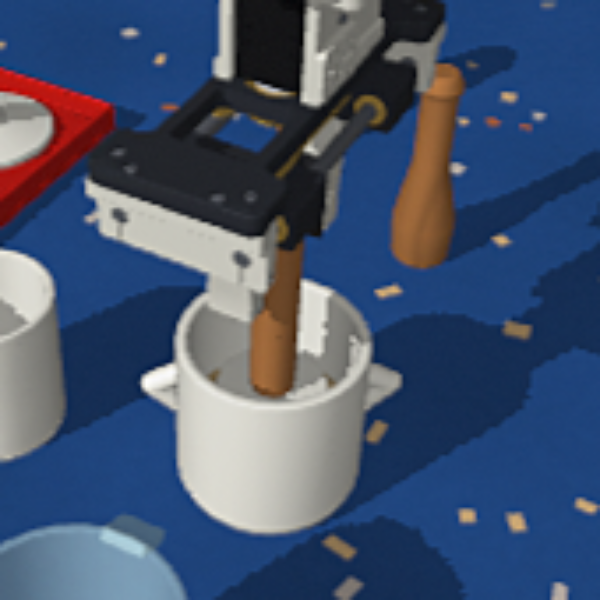

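The weight is released and standing on its own. I'll retreat straight up, then away to check.

```bash
python3 -m creep '[[0,0,-0.05,0,60],[0,0,-0.15,0,60],[0,0,-0.3,0,60],[0,0,-0.45,0,60],[0,0,-0.6,0,60],[0,0,-0.8,0,60],[0,0,-0.95,0,60],[0,0,-1,0,60]]'
python3 -m creep '[[0,-0.2,0,0,60],[0,-0.4,0,0,60],[0,-0.6,0,0,60],[0,-0.8,0,0,60],[0,-1,0,0,60],[0,-1,0,0,60],[0,-1,0,0,60],[0,-1,0,0,60]]'
python3 -m creep '[[0,-0.2,0,0,60],[0,-0.4,0,0,60],[0,-0.6,0,0,60],[0,-0.8,0,0,60],[0,-1,0,0,60],[0,-1,0,0,60],[0,-1,0,0,60],[0,-1,0,0,60]]'
python3 - <<'E'
from plant import snapshot
from h import *
d={}
for n in("side","top"):
    s=snapshot(n);d[n]=s;cv2.imwrite(f"pics/8{n}.png",s["img"])
pickle.dump(d,open("s8.pkl","wb"))
E
```

```text
clock: 20.6
tool_pos: [0.4688, 0.095, 0.2519]
orientation: [179.9, 0.2, 180.0]
force: [0.2, 0.0, 0.5]
opening: 0.0599
clock: 21.27
tool_pos: [0.4675, -0.0054, 0.2484]
orientation: [180.0, 0.0, 179.9]
force: [0.5, 0.0, -0.3]
opening: 0.06
clock: 21.93
tool_pos: [0.4675, -0.1048, 0.2483]
orientation: [180.0, -0.0, 179.9]
force: [0.1, 0.9, -0.4]
opening: 0.0601
```

View pics/8side.png

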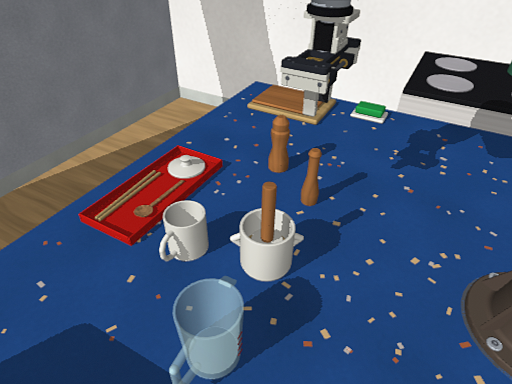

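View pics/8top.png

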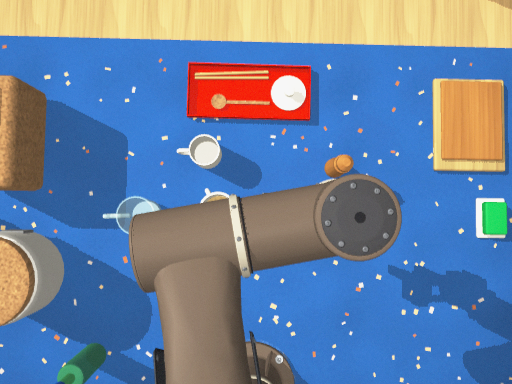

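Run:
```python
from h import *
s=pickle.load(open("s8.pkl","rb"))["side"];s0=pickle.load(open("s0.pkl","rb"))["side"]
print(onz(s,(269.5,187),.192),onz(s,(267.5,239),.069))
a=cv2.absdiff(s["img"],s0["img"])[280:380,165:250];print("jug diff",a.max(),a.mean())
a=cv2.absdiff(s["img"],s0["img"])[250:285,230:300];print("crock diff",a.max(),a.mean())
from plant import workorder
workorder.close_job()
```

```text
[[0.46302555 0.09929502 0.192     ]] [[0.46385302 0.09497381 0.069     ]]
jug diff 5 0.6501960784313725
crock diff 5 0.6719727891156463
the job is handed in; nothing more can be done
```

I gripped the pickling weight by its stem, carried it over the pestle and lowered it foot down into the crock until it rested on the board. I then let go and backed the arm away, and handed the job in at about 22 s of the 42 s allowed.

- **Landing:** The vertical force on the tool went from about -2.7 N to +5 N when the foot reached the board, at about 48 mm above the counter. I held it there for about half a second; the force was still +4.6 N after I eased off slightly. After release the force was near zero.
- **Weight in the crock:** In the last side picture it stands by itself. Its stem top and base line up to about 4 mm, a tilt of roughly 2 degrees. Its axis is about 5 mm from the crock's, measured as the stem at (0.464, 0.095) against the crock at (0.468, 0.092).
- **Crock and jug:** The pixels around both match the first picture to within image noise, so I saw no movement.

The two cameras disagreed by about 3 mm on the crock's position, so I aimed between the two readings and then 2–3 mm further in y. I could not check the final placement from the top camera, because the arm was hiding most of the crock.

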